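# Shut the green clip box corner by opposite corner

### The arm

A 7-joint arm with a two-finger parallel gripper is mounted at the origin on the work surface. World frame = base frame: x ahead of the robot, y to its left, z up, the work surface at z = 0. Lengths are in m, angles in rad, forces in N, time in s.
With the tool pointing down it reaches from about 0.4 to 0.85 m from the base axis. Payload 4.5 kg.
Tool frame: the origin (TCP) lies between the finger pads; the fingertips stand tcp_to_tips ahead of it and the grasp point (between the pads) lies 5 mm behind it (tcp_to_tips is the distance from the TCP to the fingertips, in m); z points along the fingers, y is the line along which they close (so a half turn about z gives the same grasp; the last joint's range is limited). The gripper opens to 88 mm and grips with 3 to 60 N. Pads are 18 mm wide; open, the fingers measure 123 mm over their backs; the gripper's body (75 mm by 187 mm) begins 45 mm behind the grasp point.
Start: joints at [1.187, 0.689, -0.195, 1.565, 0.157, 0.902, -0.215], TCP at [0.254, -0.571, 0.253] pointing down, gripper open.
Joint ranges: [-3.01, 3.01], [-0.46, 2.08], [-1.47, 1.51], [0.13, 2.56], [-1, 4.14], [0.04, 2.09], [-2.66, 2.66]. Speed limits (rad/s): [2.57, 2.57, 3.14, 3.14, 3.14, 3.14, 3.14].

### API

Orientations are given as a unit quaternion [x, y, z, w].
In Python, from rig import sense, read_camera, camera_info, sign_off, tcp_to_tips gives the robot as it stands.
- The arm moves only by the tool step_arm, never from a script. Its arguments are lists of equal length, an entry for each row: "grip": the closure, from -1 (fully open) to 1 (shut); "translation": the shift along the tool's x, y, z each as a share of 0.025 m, from -1 to 1, a list of three; "twist": the turn, a rotation vector about the tool's x, y, z each as a share of 0.1 rad, from -1 to 1, a list of three. A call has 1 to 10 rows; each row shifts and turns the commanded pose from where the row before left it, along the tool's axes as they then stand; what a row does not reach is not made up. A row lasts 1/10 s, in which the tool goes at most 50 mm and 8.59 degrees, less where a joint would pass 70% of its speed; a pose out of reach is approached as far as the arm can. A call with a number of a shift or a turn outside -1 to 1 is refused whole. A call with a gripper value outside its range is refused whole. The fingers move at their own pace and stop on an object; "squeeze" is the grip in N (left out, the last holds). Time passes only in rows, so rows that do not move let the fingers close. It gives the time, the measured TCP pose, the force, the opening and the grip force at its end, in the units of the state.
- sense(): the state, without advancing time (a new reading comes with each control period).
- read_camera(name): name is "scene" or "top" or "wrist"; returns the picture (400x640x3 uint8, red, green, blue); there is no depth.
- camera_info(name): a dict with "fx", "fy", "cx", "cy" (pixels), "rvec" (rotation vector, rad) and "tvec" (3), from world to camera coordinates, as OpenCV has them; the wrist camera has in their place "mount" (4x4, takes a point from camera to tool coordinates, whose origin is the TCP and whose axes are the flange's). Camera axes: x right, y down, z forward; pixel columns grow to the right and rows downward; lengths in m; the calibration is good to about 2 mm. A picture is of the moment at which its call begins: read the wrist's pose just before it. camera_info takes no time and is no camera call.
- sign_off(): hands the job in; it is judged then, once.
The state is a dict: "clock": time; "qpos": joint angles; "joint_vel": joint speeds; "joint_torque": joint torques, N m; "position": TCP position; "tool_rot": TCP orientation; "wrist_force": force on the tool from outside, world axes, zero at the start; "ft_torque": the same for the moment, N m; "gripper_width": finger opening in m; "grasp_force": force on a finger pad.
Only numpy, scipy, OpenCV 4.12 (cv2) and the standard library are available. Lean on these libraries where they do the work, as an engineer would, in place of code of your own. Each camera call takes 0.05 s, during which the arm holds its last target. There are 200 camera calls.

### The job

Close up the green storage box: press its four open yellow lid clips down from above until each is fully home over the rim, working in opposite-corner order, so that the second clip you shut is diagonally across from the first, and then do the remaining two. You may begin at any corner. The grey box of the same shape stays open, so leave it alone.

Things in the scene. Friction and masses are not known exactly. Their poses are not given: they have to be found in the camera images.
- green_box: the box to close: green, lid on, 138 (x) x 188 (y) mm over the rim, flat lid top 70 mm above the counter, fixed in place; origin at the centre of its underside, z up, x across its short side, y along the long one. Stands left or right in front of the robot, turned up to 0.5 rad. Four yellow clips hinged on the lid, two along each long side, near the corners
- clip_1 (a joint): angle of the yellow clip at the box's +x +y corner, diagonal to clip_3: 0 shut (arm level, lip over the rim), 0.55 to 0.85 rad at the start (arm slants up and outward). Hinge along box y at box (32, 62, 74) mm. Arm: flat strip 32 mm wide along box y, 5 thick, reaching 44 mm outward from the hinge, with a 19 mm lip down at its end. Upper face when shut 76.5 mm above the counter; open, its end is at up to 110 mm
- clip_2 (a joint): angle of the yellow clip at the box's +x -y corner, diagonal to clip_4: 0 shut (arm level, lip over the rim), 0.55 to 0.85 rad at the start (arm slants up and outward). Hinge along box y at box (32, -62, 74) mm. Same arm as clip_1. Stiff hinge: pressed down 26 mm out from the hinge it yields at about 5 N; it stays where it is left, open, half-way or shut, so press it fully home
- clip_3 (a joint): angle of the yellow clip at the box's -x -y corner, diagonal to clip_1: 0 shut (arm level, lip over the rim), 0.55 to 0.85 rad at the start (arm slants up and outward). Hinge along box y at box (-32, -62, 74) mm. Arm and stiffness as clip_1 and clip_2
- clip_4 (a joint): angle of the yellow clip at the box's -x +y corner, diagonal to clip_2: 0 shut (arm level, lip over the rim), 0.55 to 0.85 rad at the start (arm slants up and outward). Hinge along box y at box (-32, 62, 74) mm. Arm and stiffness as clip_1 and clip_2
- grey_box: a bystander to leave alone: grey box of exactly the same shape and size, also fixed, with the same four yellow clips standing open; origin and axes as for the green box
Things that resemble listed ones, but are neither listed nor needed, are in the scene too. Of the things that look like the green_box, the larger one is meant.

How it is judged:
By the outcome, as a careful person would: the job done as asked, in the order asked, and still so for the second after the job is handed in, with the robot touching nothing.
It also fails if it takes over 42 s, if anything falls off the work surface, if the arm or the gripper's body presses on something with over 40 N, if the wrist force passes 120 N, or if a joint passes its speed limit or range.

## Working session

There is one attempt and no reset: what is moved stays moved. The work goes in short steps, Python scripts to look and compute and a tool call to move; the robot and the scene stay as the last step left them, time stands still between calls to the robot, and variables do not carry over. Pictures are saved under pics/ and viewed, at most 10 in all, crops included, and the job is handed in when it is done.

Besides the shell and the picture viewer there is one more tool, called by a JSON object that holds its "name" and its "arguments". step_arm: Moves the arm, as the interface text tells. Its arguments: {"type":"object","properties":{"grip":{"type":"array","items":{"type":"number"}},"translation":{"type":"array","items":{"type":"array","items":{"type":"number","minimum":-1,"maximum":1}}},"twist":{"type":"array","items":{"type":"array","items":{"type":"number","minimum":-1,"maximum":1}}},"squeeze":{"type":"number"}},"required":["grip","translation","twist"]}

```bash
mkdir -p pics; ls
python3 - <<'E'
from rig import *
import cv2
s=sense();print({k:s[k] for k in('clock','position','tool_rot','gripper_width','wrist_force')},tcp_to_tips)
for n in('scene','top'):
    cv2.imwrite(f'pics/{n}0.png',read_camera(n)[:,:,::-1]);print(n,camera_info(n))
print(camera_info('wrist'))
E
```

```text
pics
{'clock': 0.0, 'position': array([ 0.25329283, -0.57071617,  0.25192787]), 'tool_rot': array([ 9.78251508e-01,  2.07420272e-01, -2.59809044e-04, -8.65935855e-04]), 'gripper_width': 0.08799797841556091, 'wrist_force': array([-0.27490376,  0.34164728, -0.73358993])} 0.014
scene {'fx': 445.6496532755168, 'fy': 445.6496532755168, 'cx': 321.7013451561606, 'cy': 193.46080600299922, 'rvec': array([ 2.05304804,  0.82910212, -0.42396043]), 'tvec': array([-0.31058546, -0.12427847,  1.26805631])}
top {'fx': 475.4001417566375, 'fy': 475.4001417566375, 'cx': 322.2863367872785, 'cy': 203.75944295880922, 'rvec': array([ 2.16881349, -2.15479422,  0.14620936]), 'tvec': array([-0.01357621,  0.45726828,  1.00392413])}
{'fx': 307.241159445996, 'fy': 307.241159445996, 'cx': 320.4484187446735, 'cy': 199.14781225060747, 'mount': array([[ 1.92073542e-03, -9.63178672e-01, -2.68855271e-01,
         6.94381994e-02],
       [ 9.99997965e-01,  1.68411913e-03,  1.11072356e-03,
         1.41372272e-03],
       [-6.17040933e-04, -2.68856858e-01,  9.63179947e-01,
        -1.32877768e-01],
       [ 0.00000000e+00,  0.00000000e+00,  0.00000000e+00,
         1.00000000e+00]])}
```

View pics/top0.png

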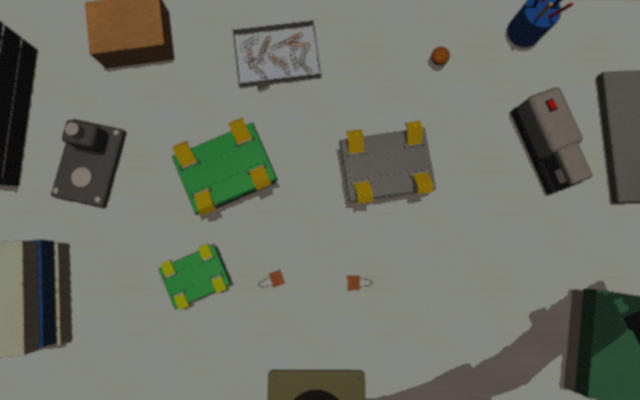

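View pics/scene0.png

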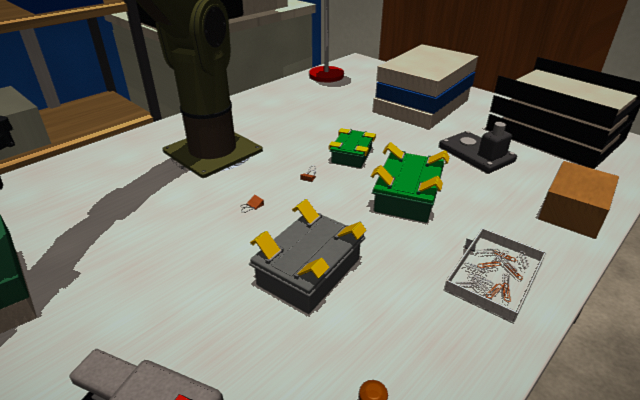

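View crops.

Candidates in top view: large green box (225,168), small green look-alike (195,276), grey box (387,165). By the description I choose the larger green one. In the scene view it is at (408,183), and the small one is at (352,146). Next, close crops of it in both views.

Run:
```python
import cv2,numpy as np
a=cv2.imread('pics/top0.png')[110:220,160:290];b=cv2.imread('pics/scene0.png')[135:225,360:460]
a=cv2.convertScaleAbs(a,alpha=1.6)
A=cv2.resize(a,None,fx=4,fy=4,interpolation=cv2.INTER_CUBIC)
for i in range(0,130,10):cv2.putText(A,str(160+i),(i*4,8),0,.3,(255,255,255));cv2.line(A,(i*4,0),(i*4,A.shape[0]),(90,90,90),1)
for i in range(0,110,10):cv2.putText(A,str(110+i),(0,i*4),0,.3,(255,255,255));cv2.line(A,(0,i*4),(A.shape[1],i*4),(90,90,90),1)
cv2.imwrite('pics/a.png',A)
B=cv2.resize(b,None,fx=6,fy=6,interpolation=cv2.INTER_CUBIC)
for i in range(0,100,10):cv2.putText(B,str(360+i),(i*6,8),0,.3,(255,255,255));cv2.line(B,(i*6,0),(i*6,B.shape[0]),(90,90,90),1)
for i in range(0,90,10):cv2.putText(B,str(135+i),(0,i*6),0,.3,(255,255,255));cv2.line(B,(0,i*6),(B.shape[1],i*6),(90,90,90),1)
cv2.imwrite('pics/b.png',B)
```

```text
(no output)
```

View pics/a.png

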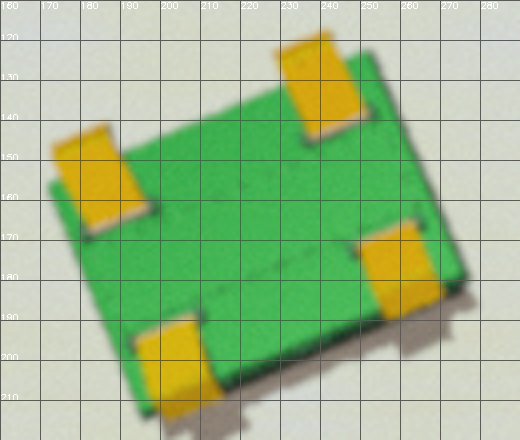

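View pics/b.png

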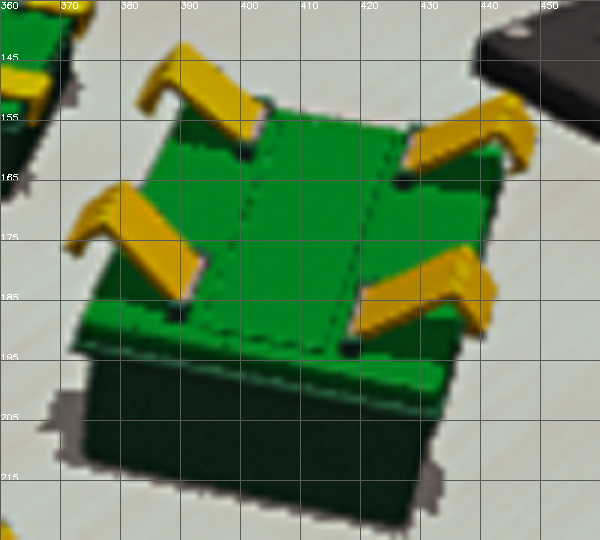

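```bash
cat > h.py <<'E'
import numpy as np,cv2
from rig import *
def proj(n,P):
    c=camera_info(n);K=np.array([[c['fx'],0,c['cx']],[0,c['fy'],c['cy']],[0,0,1]])
    return cv2.projectPoints(np.array(P,float),c['rvec'],c['tvec'],K,None)[0][:,0]
def box(p,B):
    x,y,z,a=p;c,s=np.cos(a),np.sin(a);B=np.array(B,float)
    return np.c_[x+c*B[:,0]-s*B[:,1],y+s*B[:,0]+c*B[:,1],z+B[:,2]]
E
python3 - <<'E'
from h import *
from scipy.optimize import least_squares
C=np.array([[.069,.094,.07],[.069,-.094,.07],[-.069,-.094,.07],[-.069,.094,.07]])
T=np.array([[172.5,155.7],[253,122.5],[276.7,177.5],[195.7,213]])
f=lambda p:(proj('top',box(p,C))-T).ravel()
r=least_squares(f,[.5,.2,0,.3]);print(r.x,r.fun)
print(proj('scene',box(r.x,C)))
S=np.array([[433.8,196],[373,189],[443.8,160]])
P=proj('scene',box(r.x,C))
idx=[int(np.argmin(np.linalg.norm(P-s,axis=1))) for s in S];print(idx)
g=lambda p:np.r_[f(p),(proj('scene',box(p,C))[idx]-S).ravel()]
r=least_squares(g,r.x,loss='soft_l1');print(r.x,r.fun.round(1))
# yaw-fixed z check, hinge predictions
H=[[.032,.062,.074],[.032,-.062,.074],[-.032,-.062,.074],[-.032,.062,.074]]
print(proj('top',box(r.x,H)),proj('scene',box(r.x,H)))
print(sense()['qpos'])
E
```

```text
[ 0.53617288  0.20266605 -0.03648608  0.41952178] [ 0.12869494 -0.37416035 -0.72647165 -0.55064937  0.06806173  0.96228069
  0.51406942 -0.04630706]
[[446.46401442 170.74503968]
 [435.95756595 213.63836959]
 [374.54537096 200.8272628 ]
 [392.40474282 160.94013628]]
[1, 2, 0]
[ 0.5293469   0.19615247 -0.00372198  0.42718759] [-1.7 -0.3 -0.2 -2.2  1.9  1.  -0.1  1.8  0.5  5.4 -1.3  0.1  0.8 -0.7]
[[191.01084109 164.69509181]
 [245.49516873 141.26212148]
 [257.4219645  168.43499075]
 [202.6440342  192.23919209]] [[427.83562389 161.57857963]
 [419.63074598 188.66402678]
 [391.20407004 183.23286193]
 [401.75691061 157.04216258]]
[ 1.18680118  0.68990475 -0.1945449   1.56620308  0.15729786  0.90250176
 -0.21507172]
```

Poses agree within about 2 mm: box at (0.529, 0.196), yaw 0.427, with the tool already aligned to it. I'll move above it with the fingers closing.

{"name": "step_arm", "arguments": {"grip": [1,1,1,1,1,1,1,1,1,1], "squeeze": 10, "translation": [[0.75,-0.78,0],[0.75,-0.78,0],[0.75,-0.78,0],[0.75,-0.78,0],[0.75,-0.78,0],[0.75,-0.78,0],[0.75,-0.78,0],[0.75,-0.78,0],[0.75,-0.78,0],[0.75,-0.78,0]], "twist": [[0,0,0],[0,0,0],[0,0,0],[0,0,0],[0,0,0],[0,0,0],[0,0,0],[0,0,0],[0,0,0],[0,0,0]]}}

```text
clock: 1.1
position: [0.346, -0.3158, 0.2526]
tool_rot: [0.978, 0.207, -0.0, -0.0]
wrist_force: [-0.7, -0.5, -0.1]
gripper_width: 0.0103
grasp_force: 0.0
```

{"name": "step_arm", "arguments": {"grip": [1,1,1,1,1,1,1,1,1,1], "translation": [[0.75,-0.78,0],[0.75,-0.78,0],[0.75,-0.78,0],[0.75,-0.78,0],[0.75,-0.78,0],[0.75,-0.78,0],[0.75,-0.78,0],[0.75,-0.78,0],[0.75,-0.78,0],[0.75,-0.78,0]], "twist": [[0,0,0],[0,0,0],[0,0,0],[0,0,0],[0,0,0],[0,0,0],[0,0,0],[0,0,0],[0,0,0],[0,0,0]]}}

```text
clock: 2.1
position: [0.4382, -0.0615, 0.2526]
tool_rot: [0.978, 0.207, -0.0, -0.0]
wrist_force: [0.6, -0.3, -0.7]
gripper_width: 0.0002
grasp_force: 0.0
```

{"name": "step_arm", "arguments": {"grip": [1,1,1,1,1,1,1,1,1,1], "translation": [[0.75,-0.78,0],[0.75,-0.78,0],[0.75,-0.78,0],[0.75,-0.78,0],[0.75,-0.78,0],[0.75,-0.78,0],[0.75,-0.78,0],[0.75,-0.78,0],[0.75,-0.78,0],[0.75,-0.78,0]], "twist": [[0,0,0],[0,0,0],[0,0,0],[0,0,0],[0,0,0],[0,0,0],[0,0,0],[0,0,0],[0,0,0],[0,0,0]]}}

```text
clock: 3.1
position: [0.5303, 0.1926, 0.2523]
tool_rot: [0.978, 0.207, -0.0, 0.0]
wrist_force: [-0.5, 0.3, 0.6]
gripper_width: 0.0002
grasp_force: 0.0
```

```bash
cat >> h.py <<'E'
from scipy.spatial.transform import Rotation as Rn
def wproj(s,P):
    c=camera_info('wrist');T=np.eye(4);T[:3,:3]=Rn.from_quat(s['tool_rot']).as_matrix();T[:3,3]=s['position']
    M=np.linalg.inv(T@c['mount']);q=np.array(P)@M[:3,:3].T+M[:3,3]
    return np.c_[c['fx']*q[:,0]/q[:,2]+c['cx'],c['fy']*q[:,1]/q[:,2]+c['cy']]
C=[[.069,.094,.07],[.069,-.094,.07],[-.069,-.094,.07],[-.069,.094,.07]]
H=[[.032,.062,.074],[.032,-.062,.074],[-.032,-.062,.074],[-.032,.062,.074]]
p0=np.array([.5293,.1962,0,.427])
E
python3 - <<'E'
from h import *
s=sense();im=read_camera('wrist')[:,:,::-1].copy()
cv2.imwrite('pics/w1raw.png',im)
print(s['position'],s['tool_rot'],s['qpos'])
for P,c in((C,(0,0,255)),(H,(255,0,255))):
    q=wproj(s,box(p0,P));print(q.round())
    for u in q: cv2.drawMarker(im,(int(u[0]),int(u[1])),c,0,10)
cv2.imwrite('pics/w1.png',im)
E
```

```text
[0.53032918 0.19263306 0.25234716] [ 9.78244885e-01  2.07452933e-01 -4.46035871e-04  1.63141057e-04] [-0.36726117  0.6061123  -0.10439778  1.75493633  0.08416137  0.78581668
 -1.66563155]
[[219. 114.]
 [410. 112.]
 [401. 242.]
 [231. 243.]]
[[253. 152.]
 [376. 151.]
 [374. 211.]
 [257. 212.]]
```

View pics/w1.png

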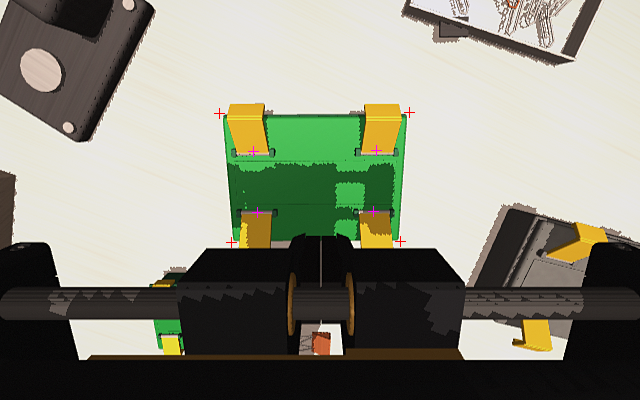

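The overlay matches. The hinges are at (253,152), (376,151), (374,211) and (257,212), on the inner edges of the clips of the larger green box. Going to clip_1 first.

{"name": "step_arm", "arguments": {"grip": [1,1,1,1,1,1], "translation": [[0.63,-0.66,1],[0.63,-0.66,1],[0.63,-0.66,1],[0.63,-0.66,1],[0,0,0],[0,0,0]], "twist": [[0,0,0],[0,0,0],[0,0,0],[0,0,0],[0,0,0],[0,0,0]]}}

```text
clock: 3.75
position: [0.5606, 0.2769, 0.1522]
tool_rot: [0.978, 0.208, -0.001, 0.001]
wrist_force: [-0.0, -0.9, 1.1]
gripper_width: 0.0007
grasp_force: 0.0
```

{"name": "step_arm", "arguments": {"grip": [1,1,1,1,1,1,1,1,1,1], "translation": [[0,0,0.35],[0,0,0.35],[0,0,0.35],[0,0,0.35],[0,0,0.35],[0,0,0.35],[0,0,0.1],[0,0,0.1],[0,0,0.1],[0,0,0]], "twist": [[0,0,0],[0,0,0],[0,0,0],[0,0,0],[0,0,0],[0,0,0],[0,0,0],[0,0,0],[0,0,0],[0,0,0]]}}

```text
clock: 4.75
position: [0.5609, 0.2775, 0.0925]
tool_rot: [0.978, 0.207, -0.0, 0.0]
wrist_force: [0.9, 0.1, 0.9]
gripper_width: 0.0006
grasp_force: 0.8
```

{"name": "step_arm", "arguments": {"grip": [1,1], "translation": [[0,0,0.06],[0,0,0.06]], "twist": [[0,0,0],[0,0,0]]}}

```text
clock: 4.95
position: [0.5611, 0.2775, 0.0908]
tool_rot: [0.978, 0.207, -0.0, 0.0]
wrist_force: [-3.1, -0.9, 20.9]
gripper_width: 0.0001
grasp_force: 10.5
```

Run:
```python
from h import *
s=sense();print(s['wrist_force'],s['position'])
a=read_camera('scene')[120:230,350:470,::-1];b=read_camera('top')[100:220,150:300,::-1]
A=cv2.resize(a,(480,440),interpolation=2);B=cv2.resize(cv2.convertScaleAbs(b,alpha=1.5),(550,440),interpolation=2)
o=cv2.resize(np.hstack([A,B]),(800,342));cv2.imwrite('pics/c1.png',o)
```

```text
[-3.08691686 -0.92288276 20.85775732] [0.56107091 0.2775084  0.09081624]
```

View pics/c1.png

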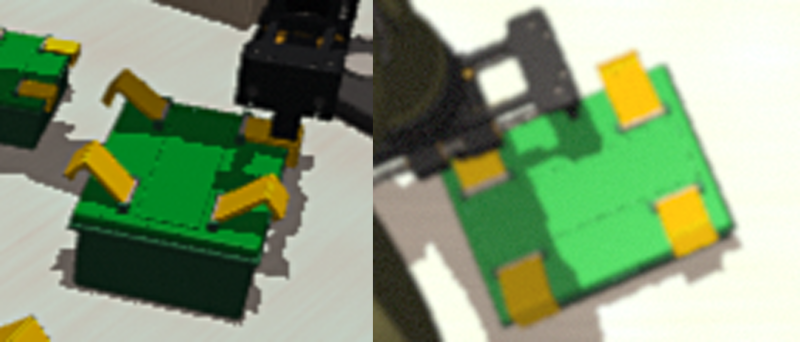

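Clip_1 is home: a 21 N stop with the tips at 76.8 mm, and the scene view shows the arm level. Now the diagonal, clip_3.

{"name": "step_arm", "arguments": {"grip": [1,1,1,1,1,1,1,1,1,1], "translation": [[0,0,-0.9],[0,0,-0.8],[0,0,-0.8],[-0.99,0.99,0],[-0.99,0.99,0],[-0.99,0.99,0],[-0.99,0.99,0],[-0.99,0.99,0],[0,0,0],[0,0,0]], "twist": [[0,0,0],[0,0,0],[0,0,0],[0,0,0],[0,0,0],[0,0,0],[0,0,0],[0,0,0],[0,0,0],[0,0,0]]}}

```text
clock: 6.05
position: [0.4972, 0.1134, 0.1519]
tool_rot: [0.978, 0.207, -0.001, 0.0]
wrist_force: [0.5, 0.1, -0.1]
gripper_width: 0.0003
grasp_force: 0.0
```

{"name": "step_arm", "arguments": {"grip": [1,1,1,1,1,1,1,1,1,1], "translation": [[0,0,0.35],[0,0,0.35],[0,0,0.35],[0,0,0.35],[0,0,0.35],[0,0,0.35],[0,0,0.1],[0,0,0.1],[0,0,0.1],[0,0,0]], "twist": [[0,0,0],[0,0,0],[0,0,0],[0,0,0],[0,0,0],[0,0,0],[0,0,0],[0,0,0],[0,0,0],[0,0,0]]}}

```text
clock: 7.05
position: [0.4987, 0.1145, 0.092]
tool_rot: [0.978, 0.207, 0.0, -0.0]
wrist_force: [-0.2, -0.5, 0.3]
gripper_width: 0.0005
grasp_force: 0.0
```

{"name": "step_arm", "arguments": {"grip": [1,1,1], "translation": [[0,0,0.06],[0,0,0.06],[0,0,0]], "twist": [[0,0,0],[0,0,0],[0,0,0]]}}

```text
clock: 7.35
position: [0.4991, 0.1146, 0.0908]
tool_rot: [0.978, 0.207, 0.001, -0.0]
wrist_force: [-2.9, -0.1, 15.9]
gripper_width: 0.0003
grasp_force: 8.2
```

Clip_3 is home too. Now clip_2.

{"name": "step_arm", "arguments": {"grip": [1,1,1,1,1,1,1,1,1,1], "translation": [[0,0,-0.9],[0,0,-0.8],[0,0,-0.8],[0.98,-0.01,0],[0.98,-0.01,0],[0.98,-0.01,0],[0.98,-0.01,0],[0.98,-0.01,0],[0,0,0],[0,0,0]], "twist": [[0,0,0],[0,0,0],[0,0,0],[0,0,0],[0,0,0],[0,0,0],[0,0,0],[0,0,0],[0,0,0],[0,0,0]]}}

```text
clock: 8.35
position: [0.6095, 0.165, 0.1514]
tool_rot: [0.978, 0.207, -0.0, 0.0]
wrist_force: [-0.6, -0.3, 0.2]
gripper_width: 0.0009
grasp_force: 0.0
```

{"name": "step_arm", "arguments": {"grip": [1,1,1,1,1,1,1,1,1,1], "translation": [[0,0,0.35],[0,0,0.35],[0,0,0.35],[0,0,0.35],[0,0,0.35],[0,0,0.35],[0,0,0.1],[0,0,0.1],[0,0,0.1],[0,0,0]], "twist": [[0,0,0],[0,0,0],[0,0,0],[0,0,0],[0,0,0],[0,0,0],[0,0,0],[0,0,0],[0,0,0],[0,0,0]]}}

```text
clock: 9.35
position: [0.6096, 0.1651, 0.0915]
tool_rot: [0.978, 0.207, -0.0, 0.0]
wrist_force: [0.6, 0.8, 1.9]
gripper_width: 0.0006
grasp_force: 1.0
```

{"name": "step_arm", "arguments": {"grip": [1,1,1], "translation": [[0,0,0.06],[0,0,0.06],[0,0,0]], "twist": [[0,0,0],[0,0,0],[0,0,0]]}}

```text
clock: 9.65
position: [0.6096, 0.1651, 0.0908]
tool_rot: [0.978, 0.207, 0.0, 0.0]
wrist_force: [-2.3, 0.1, 17.4]
gripper_width: 0.0005
grasp_force: 8.7
```

{"name": "step_arm", "arguments": {"grip": [1,1,1,1,1,1,1,1,1,1], "translation": [[0,0,-0.9],[0,0,-0.8],[0,0,-0.8],[-0.99,-0.98,0],[-0.99,-0.98,0],[-0.99,-0.98,0],[-0.99,-0.98,0],[-0.99,-0.98,0],[0,0,0],[0,0,0]], "twist": [[0,0,0],[0,0,0],[0,0,0],[0,0,0],[0,0,0],[0,0,0],[0,0,0],[0,0,0],[0,0,0],[0,0,0]]}}

```text
clock: 10.65
position: [0.4456, 0.2264, 0.1509]
tool_rot: [0.978, 0.208, -0.001, 0.001]
wrist_force: [1.0, 0.5, 0.2]
gripper_width: 0.0006
grasp_force: 0.0
```

{"name": "step_arm", "arguments": {"grip": [1,1,1,1,1,1,1,1,1,1], "translation": [[0,0,0.35],[0,0,0.35],[0,0,0.35],[0,0,0.35],[0,0,0.35],[0,0,0.35],[0,0,0.1],[0,0,0.1],[0,0,0.1],[0,0,0]], "twist": [[0,0,0],[0,0,0],[0,0,0],[0,0,0],[0,0,0],[0,0,0],[0,0,0],[0,0,0],[0,0,0],[0,0,0]]}}

```text
clock: 11.65
position: [0.4473, 0.227, 0.0911]
tool_rot: [0.978, 0.207, 0.0, -0.0]
wrist_force: [0.4, 0.3, 0.7]
gripper_width: 0.0004
grasp_force: 0.0
```

{"name": "step_arm", "arguments": {"grip": [1,1,1], "translation": [[0,0,0.06],[0,0,0.06],[0,0,0]], "twist": [[0,0,0],[0,0,0],[0,0,0]]}}

```text
clock: 11.95
position: [0.4477, 0.2273, 0.0907]
tool_rot: [0.978, 0.207, 0.002, -0.0]
wrist_force: [-4.7, -2.1, 26.6]
gripper_width: 0.0006
grasp_force: 13.4
```

All four reached a hard stop. I'll retreat upward and check.

{"name": "step_arm", "arguments": {"grip": [1,1,1,1,1,1,1,1,1,1], "translation": [[0,0,-1],[0,0,-1],[0,0,-1],[0,0,-1],[0,0,-1],[0,0,-1],[0,0,-1],[0,0.9,0],[0,0.9,0],[0,0.9,0]], "twist": [[0,0,0],[0,0,0],[0,0,0],[0,0,0],[0,0,0],[0,0,0],[0,0,0],[0,0,0],[0,0,0],[0,0,0]]}}

```text
clock: 12.95
position: [0.4755, 0.165, 0.2638]
tool_rot: [0.978, 0.208, 0.001, -0.0]
wrist_force: [0.3, -0.2, 0.3]
gripper_width: 0.0003
grasp_force: 0.0
```

{"name": "step_arm", "arguments": {"grip": [1,1,1,1,1,1,1,1,1,1], "translation": [[0,0.9,0],[0,0.9,0],[0,0.9,0],[0,0.9,0],[0,0.9,0],[0,0.9,0],[0,0.9,0],[0,0.9,0],[0,0,0],[0,0,0]], "twist": [[0,0,0],[0,0,0],[0,0,0],[0,0,0],[0,0,0],[0,0,0],[0,0,0],[0,0,0],[0,0,0],[0,0,0]]}}

```text
clock: 13.95
position: [0.5476, 0.001, 0.2632]
tool_rot: [0.978, 0.207, 0.0, -0.0]
wrist_force: [-1.1, -0.2, -0.2]
gripper_width: 0.0004
grasp_force: 0.0
```

Run:
```python
from h import *
s=sense();print(s['clock'],s['wrist_force'],s['position'])
a=read_camera('scene')[120:230,350:470,::-1];b=read_camera('top')[100:220,150:300,::-1]
A=cv2.resize(a,(480,440),interpolation=2);B=cv2.resize(cv2.convertScaleAbs(b,alpha=1.5),(550,440),interpolation=2)
o=cv2.resize(np.hstack([A,B]),(800,342));cv2.imwrite('pics/c2.png',o)
```

```text
13.95 [-1.05593797 -0.16664053 -0.22945594] [0.54762091 0.00100284 0.26324128]
```

View pics/c2.png

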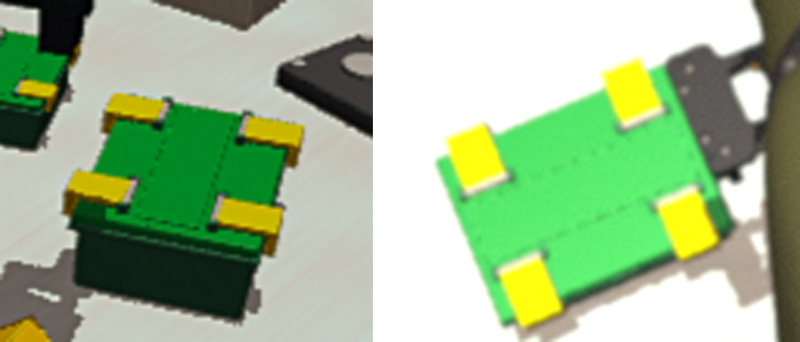

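The picture shows all four clips level, with their lips over the rim (scene crop: (135,110), (272,135), (98,190), (248,215)). The arm is clear of the box.

```bash
python3 -c "
from rig import *
print(sign_off())"
```

```text
the job is handed in; nothing more can be done
None
```

The green box is closed: I shut its clips in the order 1, 3, 2, 4, pressing each to a hard stop and seeing all four level in the last pictures; I left the grey box alone and handed the job in at about 14 s.

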